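# One turn on the screw press

### The arm

A 6-joint arm with a two-finger parallel gripper is mounted at the origin on the work surface; the furniture and walls round the work are solid. World frame = base frame: x ahead of the robot, y to its left, z up, the work surface at z = 0. Lengths are in m, angles in rad, forces in N, time in s.
With the tool pointing down it reaches from about 0.425 to 0.925 m from the base axis. Payload 12.5 kg.
Tool frame: the origin (TCP) lies on the centre line of the jaws, within the pads' length; the fingertips stand 11 mm ahead of it and the grasp point (between the pads) lies 8 mm behind it; z points along the fingers, y is the direction in which the jaws open and shut (so a half turn about z gives the same grasp; the last joint's range is limited). The gripper opens to 85 mm and grips with 20 to 120 N. Pads are 22 mm wide; open, the fingers measure 114 mm over their backs; the gripper's body (76 mm by 85 mm) begins 54 mm behind the grasp point. The pads swing forward as they close: fully open they stand 13 mm farther back than shut.
Start: joints at [1.059, 0.491, 1.559, -0, 1.092, -0.106], TCP at [0.247, 0.574, 0.242] pointing down, gripper open.
Joint ranges: [-3.1, 3.1], [-0.84, 2.19], [0.05, 2.79], [-1.13, 4.28], [0.06, 2.93], [-2.69, 2.69]. Speed limits (rad/s): [2.22, 2.22, 2.79, 3.14, 3.14, 3.14].

### API

Orientations are given as a rotation vector (axis times angle).
In Python, from rig import r gives the robot as it stands. The module is installed in compiled form; this text tells all that it offers. Calls block until the motion is done:
- r.reach(position, orientation): joint-space move of the TCP to a pose.
- r.servo_line(position, frame=None, max_speed=0.15): straight line of the TCP; frame=None keeps the orientation; max_speed is the mean speed in m/s.
- r.move_j(angles): joint-space move.
- r.gripper_to(opening, force=None): finger opening in m; force is the grip in N (None keeps the last); returns when the fingers have stopped.
- r.wait(seconds).
- r.solve_ik(position, orientation): joint angles nearest the present ones, or None.
- r.get_obs(): the state.
- r.get_image(name): name is "side" or "top" or "wrist"; returns a dict with "pixels" (384x512x3 uint8, red, green, blue), "depth" (384x512 float32, m along the optical axis (not along the pixel's ray), 0 where there is no reading), "fx", "fy", "cx", "cy" (pixels), "k1" (the pictures are not rectified: a ray, as slopes to the right and down, at radius r is drawn at 1 + k1 r^2 times it, then the intrinsics apply), "view" (4x4, takes a point from world to camera coordinates); the wrist camera has in their place "tool_from_camera" (4x4, takes a point from camera to tool coordinates, whose origin is the TCP and whose axes are the flange's). Camera axes: x right, y down, z forward; pixel columns grow to the right and rows downward; lengths in m; the calibration is good to about 2 mm. A picture is of the moment at which its call begins: read the wrist's pose just before it.
A pose or a line that the arm cannot do raises r.Unreachable and nothing moves.
- r.close_job(): hands the job in, once; it reports no verdict.
Trained networks look in a picture, given as the dict that the camera call returned (one of the last four; its "shot" number tells which), for a name from the list of things; names that differ only in an ending like _2 or _b are one class to them, and where a whole thing is asked for, a point or a joint stands for the part that bears it (a point fixed in the world has none). Each returns a list of dicts, best first, with "conf" (0 to 1); they miss things now and then, are a little off and sometimes report something else, mostly with a low value. They report only what shows in the picture. A call takes as long as a camera call. They do not tell look-alikes from the thing itself.
- r.recognise(label, picture): "extent" ([centre column, centre row, width, height] in pixels, round what is visible of it).
- r.mark_of(label, picture): "at" ([column, row] in pixels: a listed point, or the origin of a listed thing).
The state is a dict: "time": time; "joint_pos": joint angles; "qd": joint speeds; "tau": joint torques, N m; "tcp_pos": TCP position; "eef_rot": TCP orientation; "wrist_force": force on the tool from outside, world axes, zero at the start; "wrist_torque": the same for the moment, N m; "gripper_width": finger opening in m.
Only numpy, scipy, OpenCV 4.12 (cv2) and the standard library are available. Lean on these libraries where they do the work, as an engineer would, in place of code of your own. Each camera call takes 0.05 s, during which the arm holds its last target. There are 200 camera calls.

### The job

Tighten the little screw press by exactly one full turn: push the hand wheel round clockwise (seen from above) by its upright handle until the handle is back where it started, so that the pad comes down on the handset, and leave the wheel standing there. Only push the handle with the fingers, without gripping or forcing it, and leave the handset and everything lying about where it is.

Things in the scene. Friction and masses are not known exactly. Their poses are not given: they have to be found in the camera images.
- press: small bench screw press, fixed to the worktop: grey bed 130 x 190 x 16 mm, two steel columns 156 mm apart, a grey cross-beam 40 x 184 mm whose top is 110 mm above the worktop (column nuts to 116 mm), and above it a level three-spoke hand wheel. Origin at the centre of the bed's underside, z up, y along the beam; the wheel's upright axis passes through the origin.
- hub (a point): centre of the hand wheel, on its upright axis, 126 mm above the worktop. The wheel is a ring of 12 mm round steel bar on a 65 mm radius (rim top 132 mm above the worktop; the hub's nut ends at 138 mm). It does not rise or sink as it turns. One turn moves the screw 8 mm.
- handle (a point): middle of the wheel's only handle: an upright, round, black handle standing on the rim, 65 mm from the wheel's axis, 15 to 18 mm thick, from 132 to 176 mm above the worktop (a 21 mm collar fills its lowest 4 mm); this point is on its axis, 156 mm above the worktop. It is rigid with the wheel (does not spin).
- wheel (a joint): angle of the hand wheel in rad, growing clockwise seen from above (tightening, the platen goes down). It starts anywhere from 0 to 4.4; one turn adds 6.283. Stiff: needs 0.15 N m (about 2.5 N at the handle), stays where it is left. At -6.3 and 13.5 it meets stops.
- pad: spring-loaded rubber-faced pressure pad, 84 x 36 mm, under the platen between the columns; the screw lowers it. It meets the handset when the wheel angle is about 5.2, beyond which its spring yields (1 to 4 N). Origin at the centre of its underside.
- handset: opened phone handset, 104 x 47 x 8 mm, lying loose in a low aluminium nest on the press bed under the pad. Origin at the centre of its underside.
- glue: slim glue bottle, 25 mm thick and 101 mm tall, standing beside the press. Origin at the centre of its underside.
- chassis: stripped phone frame, 46 x 112 x 7 mm, lying in front of the press. Origin at the centre of its underside.
- spool: small solder spool, 34 mm across and 26 mm tall, standing on the left, short of the dish. Origin at the centre of its underside.
- cutters: small side cutters, 48 x 122 x 11 mm, lying on the right, short of the press. Origin at the centre of its underside.
- driver: long precision screwdriver, 198 mm long and 18 mm thick, lying along the right edge of the worktop. Origin at the centre of its underside.
- dish: small round dish, 84 mm across and 16 mm tall, on the left. Origin at the centre of its underside.
Mind the look-alikes: they are no part of the job. What is shaped like the handset but turquoise is not meant.

How it is judged:
On the way:
1. the handle has been pushed over to the far side of its circle (distance of handle from where it was at the start of the episode above 0.12 m), for 0.1 s.
At the end, for the whole second after the job is handed in: The wheel has been turned clockwise through one full turn, no less and no more: the handle stands within 14 mm (about 12 degrees) of where it started, the wheel angle is 6.28 more than at the start, the wheel is at rest, and the pad presses on the handset lying in its nest (distance of handle from where it was at the start of the episode below 0.014 m and value of joint wheel between 5.5 and 11.2 rad and velocity of joint wheel between -0.05 and 0.05 rad/s and contact force between pad and handset above 0.3 N and z of handset in the frame of press below 0.019 m); the robot touches nothing.
It fails at once if the handle is gripped or forced (more than 40 N) (contact force between the fingers and wheel above 40 N).
It fails at once if the handset is touched by the robot or shifted (contact force between any of the arm, the fingers and handset above 0.5 N or distance of handset from where it was at the start of the episode above 0.012 m).
It fails at once if a thing lying about is shifted or knocked over (distance of any of glue, chassis, spool, cutters, driver, dish from where it was at the start of the episode above 0.02 m or angle between glue's own z axis and vertical above 0.5 rad).
It also fails if it takes over 51 s, if anything falls off the work surface, if the arm or the gripper's body presses on something with over 40 N, if the wrist force passes 120 N, or if a joint passes its speed limit or range.

## Working session

There is one attempt and no reset: what is moved stays moved. The work goes in short steps, each a Python script; the robot and the scene stay as the last script left them, time stands still between calls to the robot, and variables do not carry over. Pictures are saved under pics/ and viewed, about 8 in all and at most 12, crops included, and the job is handed in when it is done.

```bash
mkdir -p pics; cat > h.py <<'E'
import numpy as np, cv2
from rig import r
def ray(p,u,v):
    x,y=(u-p['cx'])/p['fx'],(v-p['cy'])/p['fy']
    s=1.0
    for _ in range(20):
        s=1+p['k1']*((x/s)**2+(y/s)**2)
    return np.array([x/s,y/s,1.0])
def at_z(p,u,v,z):
    T=np.linalg.inv(p['view']);d=T[:3,:3]@ray(p,u,v);o=T[:3,3]
    return o+d*(z-o[2])/d[2]
def by_depth(p,u,v):
    T=np.linalg.inv(p['view']);return (T@np.r_[ray(p,u,v)*p['depth'][int(round(v)),int(round(u))],1])[:3]
def save(p,n): cv2.imwrite('pics/'+n,p['pixels'][:,:,::-1])
E
python3 - <<'E'
from h import *
np.set_printoptions(precision=4,suppress=True)
for n in("top","side"):
    p=r.get_image(n);save(p,n+'0.png')
    for l,z in(('hub',.126),('handle',.156),('press',0),('glue',0)):
        for m in r.mark_of(l,p)[:3]: print(n,l,np.array(m['at']),m['conf'],at_z(p,*m['at'],z))
print(r.get_obs())
E
```

```text
top hub [291.8 153.8] 0.96 [ 0.5299 -0.0819  0.126 ]
top handle [270.3 151.8] 0.86 [ 0.5278 -0.0092  0.156 ]
top press [285.  163.8] 0.75 [ 0.5214 -0.0692  0.    ]
top glue [257.2 185.3] 0.56 [0.4406 0.0292 0.    ]
top glue [167.4 161.5] 0.56 [0.5193 0.3542 0.    ]
side hub [307.9 204.7] 0.87 [ 0.5254 -0.0727  0.126 ]
side handle [300.4 180.4] 0.7 [ 0.5268 -0.0073  0.156 ]
side press [302.9 239.6] 0.95 [ 0.5198 -0.0872  0.    ]
side glue [265.1 221.1] 0.67 [0.438 0.01  0.   ]
{'time': 0.5, 'joint_pos': array([ 1.0594,  0.4909,  1.5589,  0.    ,  1.0917, -0.1056]), 'qd': array([ 0.001 ,  0.001 , -0.0008, -0.0003, -0.0009, -0.001 ]), 'tau': array([ -0.0018, -61.7853, -26.1693,  -0.0001,   0.0007,  -0.    ]), 'tcp_pos': array([0.2467, 0.5743, 0.2423]), 'eef_rot': array([-0.6332, -3.0771, -0.0002]), 'wrist_force': array([-0.2826,  0.0015, -0.2622]), 'wrist_torque': array([-0.007 , -0.0127,  0.002 ]), 'gripper_width': 0.08508997764893457}
```

View pics/top0.png

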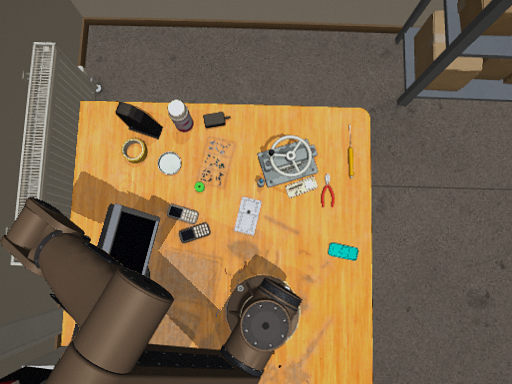

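View pics/side0.png

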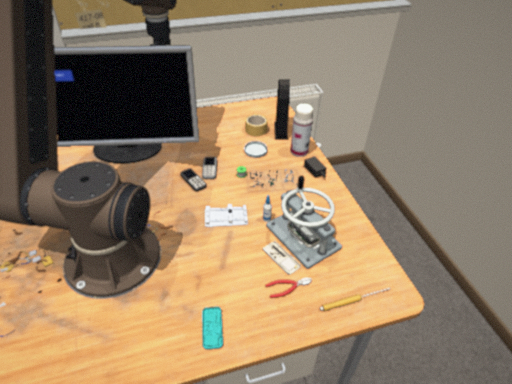

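Top view: the press wheel's hub is at (292,154), the handle at about (270,152) on the +y side, and the glue at about (261,183). The monitor stands close to the arm, so I'll locate it and the arm by depth before I move.

```bash
python3 - <<'E'
from h import *
np.set_printoptions(precision=3,suppress=True)
P={n:r.get_image(n) for n in("top","side")}
for n,L in(("top",[(120,215),(150,215),(130,240),(160,212),(40,215),(100,340)]),("side",[(60,50),(190,50),(190,135),(60,140),(120,100),(130,150),(155,5),(160,35)])):
    for q in L: print(n,q,by_depth(P[n],*q))
p=P['top']; c=p['pixels'][120:200,230:340]; cv2.imwrite('pics/crop.png',cv2.resize(c[:,:,::-1],None,fx=6,fy=6,interpolation=cv2.INTER_CUBIC))
E
```

```text
top (120, 215) [0.296 0.405 0.35 ]
top (150, 215) [0.312 0.366 0.17 ]
top (130, 240) [0.231 0.403 0.244]
top (160, 212) [ 0.337  0.371 -0.   ]
top (40, 215) [0.276 0.525 0.556]
top (100, 340) [0.052 0.296 0.776]
side (60, 50) [-0.04   0.469  0.377]
side (190, 50) [0.317 0.395 0.37 ]
side (190, 135) [0.287 0.369 0.093]
side (60, 140) [-0.125  0.454  0.092]
side (120, 100) [0.09  0.431 0.22 ]
side (130, 150) [0.082 0.451 0.011]
side (155, 5) [0.246 0.538 0.454]
side (160, 35) [0.247 0.532 0.367]
```

View pics/crop.png

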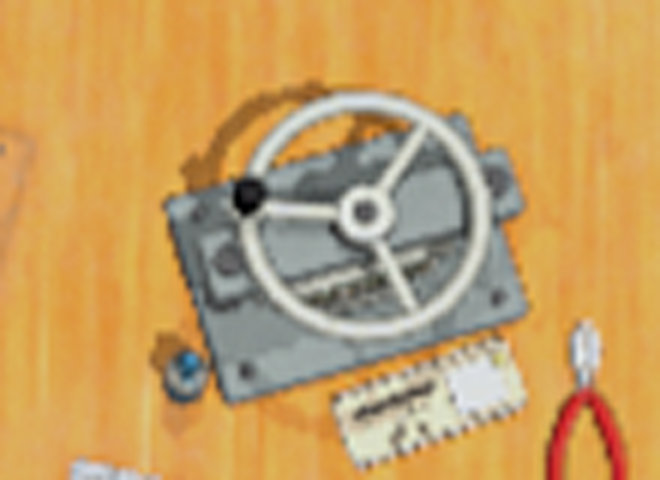

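The black handle, at crop (248,196), is the wheel's only handle and sits at the end of the +y spoke. The monitor's top is at z≈0.38 between the arm and the press, so I'll lift first, swing over it, then look with the wrist camera.

```bash
cat >> h.py <<'E'
from scipy.spatial.transform import Rotation as Ro
def ori(psi):  # tool down, jaw axis at world angle psi (deg)
    a=np.radians(psi-180)   # Rz(a)*Rx(pi): y-> -(rot a of y) => direction a+90+180
    return (Ro.from_euler('z',np.radians(psi+90))*Ro.from_euler('x',np.pi)).as_rotvec()
def wrist():
    o=r.get_obs();p=r.get_image('wrist');T=np.eye(4);T[:3,:3]=Ro.from_rotvec(o['eef_rot']).as_matrix();T[:3,3]=o['tcp_pos']
    p['view']=np.linalg.inv(T@p['tool_from_camera']);return p
E
python3 - <<'E'
from h import *
np.set_printoptions(precision=4,suppress=True)
print(Ro.from_rotvec(ori(30)).as_matrix()[:,1])
for psi in (0,-60,-120,60,120): print(psi,r.solve_ik([.525,-.08,.42],ori(psi)))
r.servo_line([.247,.574,.48])
r.reach([.55,.12,.47],ori(0)); r.reach([.50,-.06,.40],ori(0))
print(r.get_obs()['tcp_pos'],r.get_obs()['time'])
p=wrist();save(p,'w1.png')
print(np.linalg.inv(p['view']))
for l,z in(('hub',.126),('handle',.156)):
    for m in r.mark_of(l,p)[:3]: print(l,np.array(m['at']),m['conf'],at_z(p,*m['at'],z))
E
```

```text
[0.866 0.5   0.   ]
0 [-0.2756  0.2188  1.5052  0.      1.4176 -0.2756]
-60 [-0.2756  0.2188  1.5052 -0.      1.4176  0.7716]
-120 [-0.2756  0.2188  1.5052 -0.      1.4176  1.8188]
60 [-0.2756  0.2188  1.5052  0.      1.4176 -1.3228]
120 [-0.2756  0.2188  1.5052  0.      1.4176 -2.37  ]
[ 0.5006 -0.0593  0.4006] 5.1167
[[ 1.      0.0012  0.0014  0.5011]
 [ 0.0016 -0.9514 -0.308   0.0199]
 [ 0.001   0.308  -0.9514  0.5324]
 [ 0.      0.      0.      1.    ]]
hub [261.2 161.6] 0.78 [ 0.5186 -0.0745  0.126 ]
hub [259.9 145.6] 0.48 [ 0.5165 -0.0521  0.126 ]
handle [267.9 118.8] 0.6 [ 0.5249 -0.0133  0.156 ]
```

View pics/w1.png

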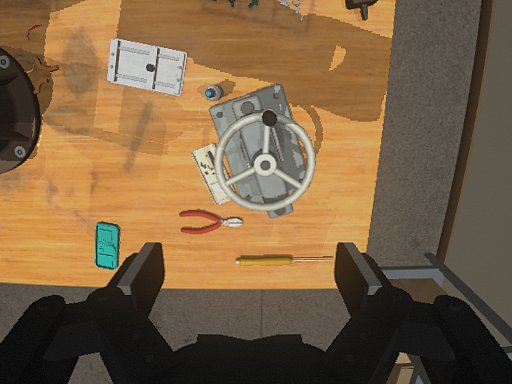

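Wrist view: hub at about (265,165) and handle at about (269,118). The network marks are a few pixels off, so I'll fit the rim and the handle from the depth.

```bash
cat >> h.py <<'E'
def fit(p):
    from scipy.optimize import least_squares
    v,u=np.nonzero(p['depth']>0)
    x=(u-p['cx'])/p['fx'];y=(v-p['cy'])/p['fy'];s=np.ones(len(x))
    for _ in range(20): s=1+p['k1']*((x/s)**2+(y/s)**2)
    d=p['depth'][v,u];C=np.c_[x/s*d,y/s*d,d,np.ones(len(d))]
    W=(np.linalg.inv(p['view'])@C.T)[:3].T
    near=np.hypot(W[:,0]-.525,W[:,1]+.077)<.11
    rim=W[near&(W[:,2]>.120)&(W[:,2]<.137)]; rim=rim[np.hypot(rim[:,0]-.525,rim[:,1]+.077)>.045]
    f=least_squares(lambda q:np.hypot(rim[:,0]-q[0],rim[:,1]-q[1])-q[2],[.525,-.077,.065],loss='soft_l1',f_scale=.004)
    hd=W[near&(W[:,2]>.150)&(W[:,2]<.19)]; top=hd[hd[:,2]>.168]
    c=(top.min(0)+top.max(0))/2 if len(top) else None
    return f.x,len(rim),c,top.mean(0) if len(top) else None,len(top),(top.min(0),top.max(0)) if len(top) else None
E
python3 - <<'E'
from h import *
np.set_printoptions(precision=4,suppress=True)
for p in (wrist(),r.get_image('top'),r.get_image('side')): print(*fit(p),sep='\n');print()
E
```

```text
[ 0.5231 -0.0756  0.0635]
2557
[ 0.5253 -0.0118  0.1727]
[ 0.525  -0.0115  0.1743]
174
(array([ 0.5168, -0.0201,  0.168 ]), array([ 0.5338, -0.0036,  0.1775]))

[ 0.5271 -0.0792  0.068 ]
1
None
None
0
None

[ 0.5207 -0.0802  0.0641]
645
[ 0.5244 -0.0133  0.1728]
[ 0.5233 -0.0147  0.1731]
31
(array([ 0.5153, -0.0207,  0.168 ]), array([ 0.5335, -0.0059,  0.1775]))
```

Fits agree to about 3 mm: hub (0.523,−0.077), handle (0.525,−0.012), so phi0 is about 88°. I'll straddle the handle loosely with a 40 mm opening and push with the trailing finger. First stroke is 120°.

```bash
cat >> h.py <<'E'
HUB=np.array([.523,-.077]);R=.065;PH0=88.3
def pos(phi,z): return [HUB[0]+R*np.cos(np.radians(phi)),HUB[1]+R*np.sin(np.radians(phi)),z]
def stroke(phi_h,end,off,z=.155,step=12,speed=.045,up=.24):
    """enter centred on handle at phi_h, push clockwise until tool at angle end; psi=phi+off"""
    r.reach(pos(phi_h,up),ori(phi_h+off)); r.servo_line(pos(phi_h,z),max_speed=.08)
    print('down',r.get_obs()['wrist_force'])
    n=int(np.ceil((phi_h-end)/step))
    for a in np.linspace(phi_h,end,n+1)[1:]:
        r.servo_line(pos(a,z),ori(a+off),max_speed=speed)
        o=r.get_obs();f=o['wrist_force'];print(round(a),f,round(o['time'],1))
        if np.linalg.norm(f)>25: print('FORCE');break
E
python3 - <<'E'
from h import *
np.set_printoptions(precision=2,suppress=True)
r.gripper_to(.040,20); print(r.get_obs()['gripper_width'],r.get_obs()['time'])
stroke(PH0,PH0-24,-90)
p=wrist();save(p,'w2.png')
E
```

```text
0.039905693672089064 5.925
down [-1.19  0.29 -1.14]
76 [ 0.08  0.18 -0.52] 8.3
64 [-0.2  -0.16 -0.52] 8.8
```

View pics/w2.png

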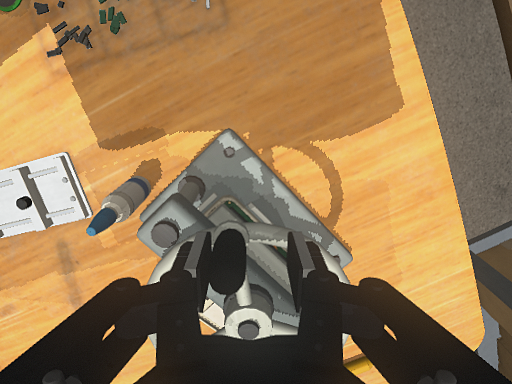

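The handle stands between the fingers at (230,262), against the trailing (left) finger. I'll carry on.

```bash
cat >> h.py <<'E'
def cont(start,end,off,z=.155,step=12,speed=.045):
    n=int(np.ceil((start-end)/step))
    for a in np.linspace(start,end,n+1)[1:]:
        r.servo_line(pos(a,z),ori(a+off),max_speed=speed)
        o=r.get_obs();f=o['wrist_force'];print(round(a),f,round(o['time'],1))
        if np.linalg.norm(f)>25: print('FORCE');break
E
python3 - <<'E'
from h import *
np.set_printoptions(precision=2,suppress=True)
cont(PH0-24,PH0-120,-90)
a=PH0-120
r.servo_line(pos(a,.24),max_speed=.12); r.reach(pos(a,.34),ori(a+90))
p=wrist();save(p,'w3.png'); print(*fit(p)); 
c=fit(p)[2]; print('phi',np.degrees(np.arctan2(c[1]-HUB[1],c[0]-HUB[0])),np.hypot(*(c[:2]-HUB)),r.get_obs()['time'])
E
```

```text
52 [-0.15 -0.06 -0.62] 9.3
40 [ 0.31  0.15 -0.23] 9.7
28 [-0.73  0.4   0.02] 10.2
16 [-0.19  0.45  0.89] 10.6
4 [-0.83 -0.36 -0.04] 11.1
-8 [-0.18  0.05 -0.27] 11.5
-20 [-0.24  0.37  0.31] 12.0
-32 [-0.42  0.64  0.14] 12.4
[ 0.52 -0.08  0.06] 4281 [ 0.58 -0.1   0.17] [ 0.58 -0.1   0.17] 206 (array([ 0.58, -0.11,  0.17]), array([ 0.59, -0.09,  0.18]))
phi -21.539458618267652 0.06472647648639127 15.9667
```

View pics/w3.png

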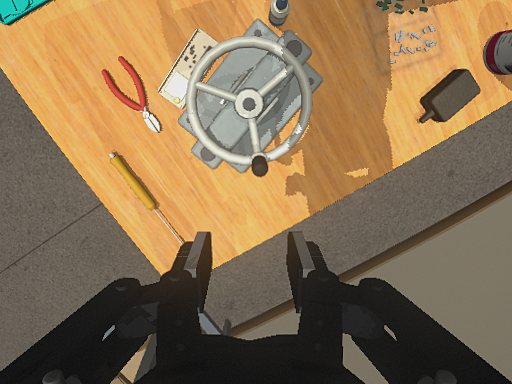

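The handle came through to −21.5°, a 10° lag as computed. Stroke 2 takes the tool to −190°, then I'll re-measure.

```bash
python3 - <<'E'
from h import *
np.set_printoptions(precision=2,suppress=True)
b=-21.5
for a in (60,-20,-60,-120,-180,-190): assert r.solve_ik(pos(a,.155),ori(a+90)) is not None
stroke(b,-190,90)
r.servo_line(pos(-190,.24),max_speed=.12); r.reach(pos(-180,.34),ori(90))
p=wrist();save(p,'w4.png'); F=fit(p);c=F[2]; print(F[0],F[1],c,F[4],'phi',np.degrees(np.arctan2(c[1]-HUB[1],c[0]-HUB[0])),np.hypot(*(c[:2]-HUB)),r.get_obs()['time'])
E
```

```text
Traceback (most recent call last):
AssertionError
```

My check wrongly included a=60, which isn't on this stroke and exceeds joint 6's range. I'll test only the angles it uses.

```bash
python3 - <<'E'
from h import *
np.set_printoptions(precision=2,suppress=True)
b=-21.5
bad=[a for a in range(-190,-20,10) if r.solve_ik(pos(a,.155),ori(a+90)) is None]; print('bad',bad,'s3',[a for a in range(-290,-175,10) if r.solve_ik(pos(a,.155),ori(a+270)) is None])
if bad: raise SystemExit
stroke(b,-190,90)
r.servo_line(pos(-190,.24),max_speed=.12); r.reach(pos(-180,.34),ori(90))
p=wrist();save(p,'w4.png'); F=fit(p);c=F[2]; print(F[0],F[1],c,F[4],'phi',np.degrees(np.arctan2(c[1]-HUB[1],c[0]-HUB[0])),np.hypot(*(c[:2]-HUB)),r.get_obs()['time'])
E
```

```text
bad [] s3 []
down [ 0.39 -0.35  0.48]
-33 [0.43 0.89 0.94] 18.1
-44 [-0.33 -0.29  0.29] 18.5
-55 [-0.14 -0.21 -0.07] 19.0
-66 [-0.03 -0.28  0.69] 19.4
-78 [-0.62 -0.52 -0.57] 19.8
-89 [-0.2   0.81 -1.34] 20.3
-100 [-0.12 -0.79  0.31] 20.7
-111 [-0.05  0.53  0.65] 21.1
-123 [0.31 0.93 0.72] 21.6
-134 [0.08 0.41 0.46] 22.0
-145 [0.44 0.65 0.06] 22.4
-156 [-0.53 -0.2   0.39] 22.9
-168 [ 0.54 -1.57  0.06] 23.3
-179 [0.62 0.3  0.1 ] 23.7
-190 [ 0.08 -0.14  0.02] 24.2
[ 0.52 -0.08  0.06] 2823 [ 0.46 -0.08  0.17] 219 phi 178.75932240448216 0.06550606325757101 27.8833
```

View pics/w4.png

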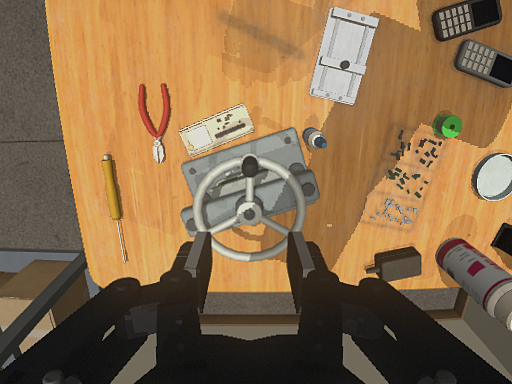

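Handle is at −181°. The last stroke takes the tool to −282°, which puts the handle at about −271.7°. Then I'll free the finger, lift and measure.

```bash
python3 - <<'E'
from h import *
np.set_printoptions(precision=2,suppress=True)
stroke(-181.2,-282,270)
r.wait(.2)
r.servo_line(pos(-276,.155),ori(-6),max_speed=.03)
r.servo_line(pos(-276,.24),max_speed=.12); r.reach([.50,-.06,.40],ori(0)); r.wait(.3)
p=wrist();save(p,'w5.png')
np.set_printoptions(precision=4,suppress=True)
for q in (p,r.get_image('side')):
    F=fit(q);c=F[2]; print(F[0],c,F[4],'phi',np.degrees(np.arctan2(c[1]-HUB[1],c[0]-HUB[0])),r.get_obs()['time'])
save(q,'s5.png')
E
```

```text
down [-1.39  0.42  0.36]
-192 [ 0.11 -0.21 -0.08] 30.0
-204 [ 0.55  1.29 -0.66] 30.4
-215 [-0.25 -0.44 -0.83] 30.9
-226 [-0.16 -0.4   0.6 ] 31.3
-237 [ 0.4   0.29 -0.03] 31.8
-248 [ 0.07  0.07 -0.17] 32.2
-260 [-0.36  0.47 -0.1 ] 32.6
-271 [-0.   -0.12  0.05] 33.0
-282 [ 0.26 -0.65 -0.29] 33.5
[ 0.5231 -0.0757  0.0635] [ 0.5259 -0.012   0.1728] 176 phi 87.42618287883815 36.0333
[ 0.5206 -0.0801  0.064 ] [ 0.5254 -0.0133  0.1732] 29 phi 87.8319033897273 36.0333
```

View pics/w5.png

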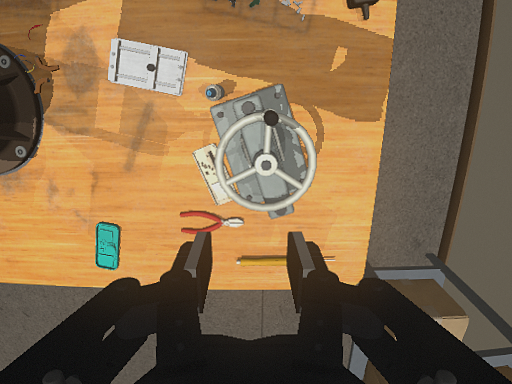

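The handle is back within 1 mm of its start, seen by the same camera from the same pose. The glue, cutters, chassis and driver look unmoved, and the arm is clear. I'm handing in.

```bash
python3 -c "
from h import *
print(r.get_obs()['wrist_force']);r.close_job()"
```

```text
[-0.58768379  0.04392736 -0.39739964]
the job is handed in; nothing more can be done
```

I turned the press wheel one full turn clockwise and handed the job in at about 36 s, inside the 51 s limit. I pushed in three strokes with the fingers loosely straddling the handle at a 40 mm opening, so only the trailing finger pushed. Between strokes I lifted clear and re-measured the handle with the wrist camera.

**Handle position:** after I backed off and lifted, the wrist camera put the handle at (0.5259, −0.0120) against (0.5253, −0.0118) at the start. The side camera agreed, at (0.5254, −0.0133) against (0.5244, −0.0133). That is about 1 mm off.

**Forces:** the wrist force read 2 N or less at the end of each short push step.

**Surroundings:** the final wrist picture showed the glue, cutters, chassis and driver where they were. The spool and dish lay outside it.

**Disagreements:** the recognition network's hub marks were up to 25 mm off, so I used depth fits instead. Those put the hub up to 5 mm apart between the two cameras, which I averaged.

**Not checked:** I did not see the pad press on the handset or measure its force. I infer contact because a full turn brings the wheel to at least 6.28 rad and the pad meets the handset at about 5.2.

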